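# Gauge a blind bore and set the tally

## Task

Check the depth of the blind bore in the aluminium valve block: take the blue-headed depth gauge from its orange rest and push it gently (no more than about 25 N) down the bore, through the stiff last few millimetres where it drives the loose seat down, until it stops on the solid bottom, and leave it standing there. Only then count the black rings on the gauge's shaft that still show above the block, and slide the tally's black grip from its parking end until its pointer stands at the middle of the field for that count: red for two rings, green for one, blue for none (a ring cut by the block's face may be counted either way). Leave everything else on the bench where it is.

Things in the scene. Friction and masses are not known exactly. Their poses are not given: they have to be found in the camera images.
- gauge_head (a point): depth gauge, loose, about 90 g, standing upright in the rest with its tip 6 mm above the bench: a steel shaft 16 mm in diameter and 64 mm long, its foot chamfered over 3 mm, below a ribbed blue and black head 24 mm in diameter and 40 mm tall. This point is the centre of the head, 84 mm above the tip; z runs up the shaft. Two black rings, each 3 mm wide, go round the shaft, centred 30 mm and 42 mm above the tip.
- gauge_tip (a point): centre of the gauge's lower end; z runs up the shaft
- rest: orange block 60 x 60 x 30 mm on a black foot 75 mm square, fixed; origin under its centre. The gauge stands 24 mm deep in its upright 18 mm hole.
- block: aluminium valve block 90 x 110 x 74 mm on a dark steel foot plate 116 x 136 x 8 mm, fixed, with four screw heads 5 mm high at the corners of its top and brass fittings on one side; origin under its centre
- bore_mouth (a point): centre of the bore's mouth in the block's top face, 74 mm above the bench; z up. The bore is 17.5 mm wide, vertical, with a 2 mm chamfer. Its depth is not known: with the seat driven home, the tip ends between 20 and 52 mm below the face.
- seat (a joint): loose brass seat in the bore's end, in m: 0 as found, 5 mm above home; 0.005 when driven home on the solid bottom. It does not move below about 9 N, then slides down against that resistance (nearly 10 N at 15 mm/s), stays where it is left, and on the solid bottom stops: from there the force climbs by about 12 N per mm; the tip pushes on its flat top. A reading is too coarse to tell whether it is quite home.
- tally (a joint): position of the tally's grip along its track, in m: 0 to 0.012 at the parking end at the start, growing along the +y axis of body tally_base to 0.12. The middles of the fields are at 0.040 (red), 0.075 (green) and 0.110 (blue), each field 33 mm long. About 1.5 N moves it and it stays where it is left.
- tally_top (a point): centre of the top of the tally's black grip, 54.5 mm above the bench; the grip is an upright block 28 mm (x) x 20 mm (y, along the track) x 40 mm tall with a white pointer on the side of the fields
- tally_base: aluminium track of the tally, 40 x 170 x 14 mm, fixed; origin under its centre, y along the track from parking end to blue end; the coloured fields lie on a strip along its -x side, 6 mm high
- grease_pot_mid (a point): bystander: white grease pot with blue lid, 58 x 58 x 73 mm; this point lies half-way up
- spanner_mid (a point): bystander: steel spanner, 162 x 26 x 7 mm; this point lies half-way up
- tape_roll_mid (a point): bystander: roll of blue tape, 82 x 82 x 46 mm; this point lies half-way up
- aerosol_blue_mid (a point): bystander: blue aerosol can, 66 x 66 x 215 mm; this point lies half-way up
- injector_mid (a point): bystander: small injector, 64 x 36 x 17 mm; this point lies half-way up
- screwdriver_yellow_mid (a point): bystander: yellow screwdriver, 167 x 25 x 22 mm; this point lies half-way up
- gauge: the gauge itself, origin at the centre of its lower end (as point gauge_tip)
Things that resemble listed ones, but are neither listed nor needed, are in the scene too. What is meant by the gauge is not white or yellow, and is the smaller of those in its own colour.

How it is judged:
On the way:
1. the gauge is in the bore with the seat driven home (within 0.8 mm) while the tally is still parked (value of joint seat above 0.0042 m and horizontal distance between gauge_tip and bore_mouth below 0.004 m and z of gauge_tip in the frame of bore_mouth below -0.015 m and value of joint tally below 0.022 m), for 0.2 s.
At the end, for the whole second after the job is handed in: Gauge at rest in the bore, upright within 0.15 rad, within 4 mm of its axis, seat within 0.8 mm of home; tally within 13 mm of the middle of the matching field: red (tip under 30 mm deep), green (30 to 42), blue (over 42), either within 2 mm of a limit (value of joint seat above 0.0042 m and horizontal distance between gauge_tip and bore_mouth below 0.004 m and z of gauge_tip in the frame of bore_mouth below -0.015 m and linear speed of gauge below 0.02 m/s and angle between gauge_tip's own z axis and vertical below 0.15 rad and ((z of gauge_tip in the frame of bore_mouth above -0.032 m and value of joint tally between 0.027 and 0.053 m) or (z of gauge_tip in the frame of bore_mouth between -0.044 and -0.028 m and value of joint tally between 0.062 and 0.088 m) or (z of gauge_tip in the frame of bore_mouth below -0.04 m and value of joint tally between 0.097 and 0.123 m))); the robot touches nothing.
It fails at once if the gauge is pressed on the block, or in its bore, with more than 35 N (contact force between gauge and block above 35 N).
It fails at once if a bystander is moved by more than 30 mm (distance of any of grease_pot_mid, spanner_mid, tape_roll_mid, aerosol_blue_mid, injector_mid, screwdriver_yellow_mid from where it was at the start of the episode above 0.03 m).
It also fails if it takes over 64 s, if anything falls off the work surface, if the arm or the gripper's body presses on something with over 40 N, if the wrist force passes 120 N, or if a joint passes its speed limit or range.

## Robot

A 7-joint arm with a two-finger parallel gripper is mounted at the origin on a cart in front of the work surface, level with it; the furniture and walls round the work are solid. World frame = base frame: x ahead of the robot, y to its left, z up, the work surface at z = 0. Lengths are in m, angles in rad, forces in N, time in s.
With the tool pointing down it reaches from about 0.35 to 0.9 m from the base axis. Payload 7.2 kg.
Tool frame: the origin (TCP) lies at the very end of the fingers, on their centre line; the grasp point (between the pads) lies bot.grip_depth behind it (bot.grip_depth is the distance from the TCP to the grasp point, in m); z points along the fingers, y is the line along which they close (so a half turn about z gives the same grasp; the last joint's range is limited). The gripper opens to 85 mm and grips with 20 to 120 N. Pads are 22 mm wide; open, the fingers measure 114 mm over their backs; the gripper's body (76 mm by 85 mm) begins 54 mm behind the grasp point. The pads swing forward as they close: fully open they stand 13 mm farther back than shut.
Start: joints at [1.281, 0.411, -0.013, 1.596, 0.006, 1.134, -0.082], TCP at [0.137, -0.61, 0.201] pointing down, gripper open.
Joint ranges: [-2.95, 2.95], [-0.29, 1.99], [-1.47, 1.44], [0.14, 2.54], [-1.03, 4.17], [0.13, 1.85], [-2.86, 2.86]. Speed limits (rad/s): [2.39, 2.39, 3.01, 3.01, 3.14, 3.14, 3.14].

## Interface

Orientations are given as a 3x3 rotation matrix whose columns are the frame's x, y, z axes.
In Python, from cell import bot gives the robot as it stands.
- The arm moves only by the tool move_arm, never from a script. Its argument "deltas" is one flat list of numbers, 5 for each row, row after row: the closure, from 0 (fully open) to 1 (shut), then the shift along the tool's x, y, z each as a share of 2 cm, from -1 to 1, then the turn about the tool's z as a share of 0.1 rad, from -1 to 1. In form: [claw, x, y, z, spin, claw, x, y, z, spin, ...]. A call has 1 to 5 rows; each row shifts and turns the commanded pose from where the row before left it, along the tool's axes as they then stand; what a row does not reach is not made up. A row lasts 1/12 s, in which the tool goes at most 41.7 mm and 7.16 degrees, less where a joint would pass 70% of its speed; a pose out of reach is approached as far as the arm can. A call with a number of a shift or a turn outside -1 to 1 is refused whole. A call with a gripper value outside its range is refused whole. The fingers move at their own pace and stop on an object; the grip force is fixed at half the most. Time passes only in rows, so rows that do not move let the fingers close. It gives the time, the measured TCP pose, the force, the opening and the grip force at its end, in the units of the state.
- bot.get_obs(): the state, without advancing time (a new reading comes with each control period).
- bot.capture(name): name is "side" or "top"; returns a dict with "image" (400x640x3 uint8, blue, green, red), "fx", "fy", "cx", "cy" (pixels), "D" ([k1, k2, p1, p2, k3] as OpenCV has them; the pictures are not rectified), "rvec" (rotation vector, rad) and "tvec" (3), from world to camera coordinates, as OpenCV has them. Camera axes: x right, y down, z forward; pixel columns grow to the right and rows downward; lengths in m; the calibration is good to about 2 mm. A picture is of the moment at which its call begins. There is no depth.
- bot.finish_job(): hands the job in; it is judged then, once.
The state is a dict: "time_s": time; "joint_pos": joint angles; "dq": joint speeds; "joint_torque": joint torques, N m; "tcp_pos": TCP position; "ee_rot": TCP orientation; "contact_force": force on the tool from outside, world axes, zero at the start; "ft_torque": the same for the moment, N m; "width": finger opening in m; "finger_force": force on a finger pad.
Only numpy, scipy, OpenCV 4.12 (cv2) and the standard library are available. Lean on these libraries where they do the work, as an engineer would, in place of code of your own. Each camera call takes 0.05 s, during which the arm holds its last target. There are 200 camera calls.

## Working session

There is one attempt and no reset: what is moved stays moved. The work goes in short steps, Python scripts to look and compute and a tool call to move; the robot and the scene stay as the last step left them, time stands still between calls to the robot, and variables do not carry over. Pictures are saved under pics/ and viewed, at most 10 in all, crops included, and the job is handed in when it is done.

Besides the shell and the picture viewer there is one more tool, called after "Request:" by a JSON object that holds its "fn" and its "kwargs". move_arm: Moves the arm, as the interface text tells. Shift numbers are shares of 2 cm and turn numbers shares of 0.1 rad, none past 1 either way. Its arguments: {"type":"object","properties":{"deltas":{"type":"array"}},"required":["deltas"]}

```bash
mkdir -p pics; cat > h.py <<'E'
import numpy as np, cv2
from cell import bot
def cap(n,f=None):
    c=bot.capture(n); c['K']=np.array([[c['fx'],0,c['cx']],[0,c['fy'],c['cy']],[0,0,1.]]); c['D']=np.array(c['D'],float)
    c['R']=cv2.Rodrigues(np.array(c['rvec'],float))[0]; c['t']=np.array(c['tvec'],float).ravel()
    if f: cv2.imwrite('pics/'+f,c['image'])
    return c
def ray(c,u,v):
    p=cv2.undistortPoints(np.array([[[u,v]]],float),c['K'],c['D']).ravel()
    return -c['R'].T@c['t'], c['R'].T@np.array([p[0],p[1],1])
def onz(c,u,v,z):
    o,d=ray(c,u,v); return (o+d*(z-o[2])/d[2]).round(4)
def proj(c,P):
    return cv2.projectPoints(np.array(P,float).reshape(-1,3),np.array(c['rvec'],float),c['t'],c['K'],c['D'])[0].reshape(-1,2).round(1)
def tri(c1,p1,c2,p2):
    o1,d1=ray(c1,*p1);o2,d2=ray(c2,*p2)
    s=np.linalg.lstsq(np.c_[d1,-d2],o2-o1,rcond=None)[0]
    a,b=o1+s[0]*d1,o2+s[1]*d2
    return ((a+b)/2).round(4),round(np.linalg.norm(a-b),4)
E
python3 - <<'E'
from h import *
for n in('side','top'):
    c=cap(n,n+'0.png'); print(n,-c['R'].T@c['t'],c['R'][2],c['fx'])
o=bot.get_obs();print(o['tcp_pos'],o['ee_rot'],o['width'],bot.grip_depth,o['time_s'],o['contact_force'])
E
```

```text
side [ 0.14064528 -1.04987575  0.76906702] [ 0.34268608  0.789765   -0.50876075] 508.7381292064329
top [ 0.40079688 -0.12028036  1.37231354] [ 0.15966956  0.08568506 -0.98344481] 485.9716489511833
[ 0.13732132 -0.60924233  0.20021474] [[ 9.75499053e-01  2.20003200e-01 -4.34568368e-04]
 [ 2.20003597e-01 -9.75498077e-01  1.38559358e-03]
 [-1.19085586e-04 -1.44725183e-03 -9.99998946e-01]] 0.08509571234046849 0.0187 0.1 [-0.1105893  -0.64184156 -0.40189299]
```

View pics/side0.png

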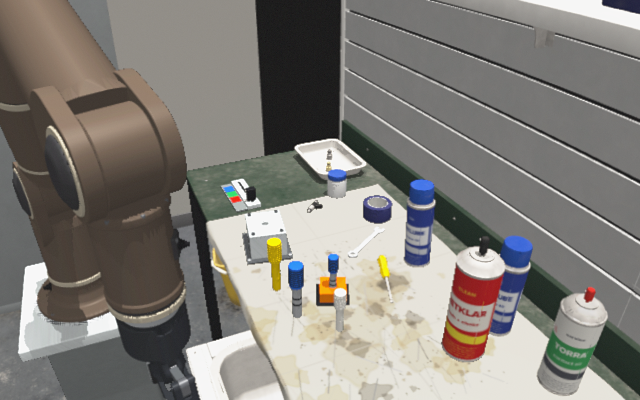

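View pics/top0.png

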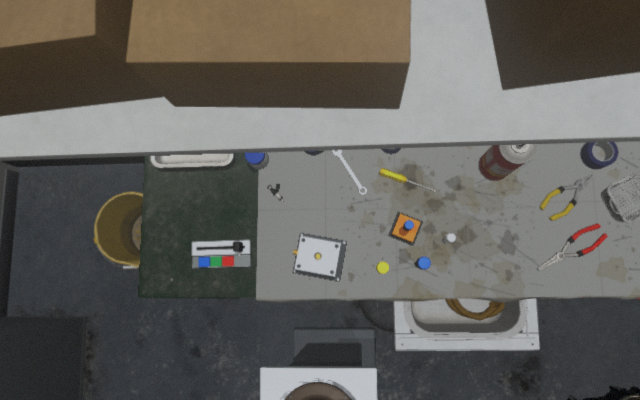

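Candidates for the gauge (side / top pixels):
- yellow: (275,262) / (383,267)
- large blue: (296,288) / (424,263)
- white: (340,308) / (451,238)
- small blue in the orange rest: (334,268) / (408,226)

The description fits the one in the orange rest. The block is at top (318,257), and the tally is at top (222,252) with its grip near (238,247). I'll check this in a close crop.

```bash
python3 - <<'E'
import cv2,numpy as np
t=cv2.imread('pics/top0.png');s=cv2.imread('pics/side0.png')
r=lambda i,x,y,w,h,k:cv2.resize(i[y:y+h,x:x+w],None,fx=k,fy=k,interpolation=cv2.INTER_CUBIC)
a=np.hstack([r(t,285,225,80,60,5),r(t,375,205,80,60,5)])
b=np.hstack([r(s,280,235,80,60,5),r(t,185,230,80,60,5)])
cv2.imwrite('pics/crop.png',np.vstack([a,b]))
E
```

```text
(no output)
```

View pics/crop.png

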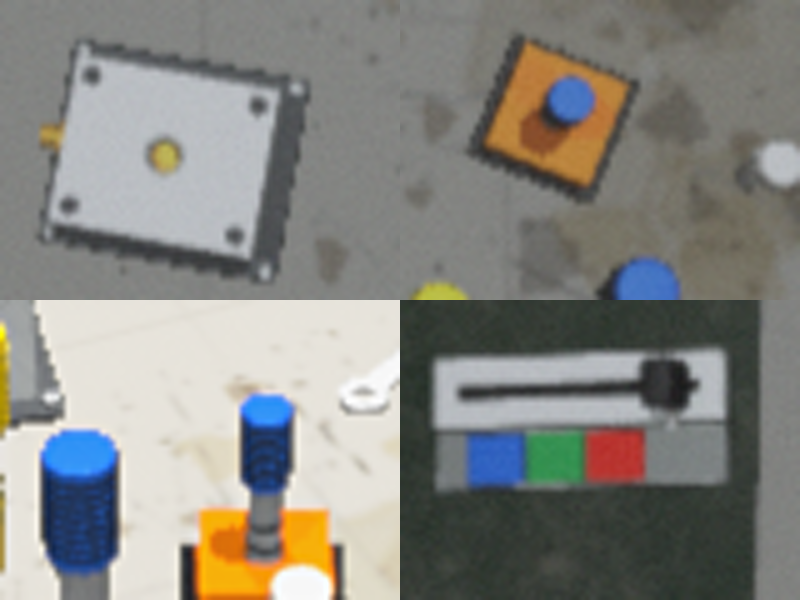

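The crop confirms it: the small blue gauge stands in the orange rest with its head top at crop (571,100). The bore is at crop (164,157) and shows the brass seat, and its four screws are visible. The tally grip is at crop (665,384). The fields run blue, green, red from left to right, with parking at the right.

```bash
python3 - <<'E'
from h import *
t=cap('top');s=cap('side')
q=lambda X,Y,x,y:((X+.5)/5-.5+x,(Y+.5)/5-.5+y)
gt=q(171,100,375,205); gs=q(267,108,280,235)
print('head z.11',onz(t,*gt,.11),onz(s,*gs,.11),tri(t,gt,s,gs))
sc=[onz(t,*q(X,Y,285,225),.079) for X,Y in[(91,75),(258,106),(235,235),(69,205)]]
print('screws',sc,np.mean(sc,0)); print('bore',onz(t,*q(164,156,285,225),.073))
print('restcorners',[onz(t,*q(X,Y,375,205),.03) for X,Y in[(121,38),(236,85),(192,190),(85,145)]])
print('grip',onz(t,*q(265,84,185,230),.05))
print('track',[onz(t,*q(X,Y,185,230),.014) for X,Y in[(35,58),(327,50),(327,127),(35,132)]])
print('fields',[onz(t,*q(X,Y,185,230),.006) for X,Y in[(96,159),(155,158),(215,156)]])
E
```

```text
head z.11 [ 0.5288 -0.2483  0.11  ] [ 0.5255 -0.2508  0.11  ] (array([ 0.528 , -0.2481,  0.1076]), np.float64(0.0023))
screws [array([0.4968, 0.0303, 0.079 ]), array([ 0.479 , -0.0588,  0.079 ]), array([ 0.4113, -0.0457,  0.079 ]), array([0.4279, 0.0424, 0.079 ])] [ 0.45375 -0.00795  0.079  ]
bore [ 0.4535 -0.008   0.073 ]
restcorners [array([ 0.5717, -0.2305,  0.03  ]), array([ 0.5445, -0.2919,  0.03  ]), array([ 0.4875, -0.2659,  0.03  ]), array([ 0.5131, -0.2089,  0.03  ])]
grip [0.4828 0.2153 0.05  ]
track [array([0.5017, 0.3595, 0.014 ]), array([0.5039, 0.1888, 0.014 ]), array([0.4604, 0.1883, 0.014 ]), array([0.4594, 0.3582, 0.014 ])]
fields [array([0.444 , 0.3245, 0.006 ]), array([0.4442, 0.2899, 0.006 ]), array([0.445 , 0.2548, 0.006 ])]
```

```bash
python3 - <<'E'
from h import *
t=cap('top');s=cap('side')
for n,a,b in[('blue',(424,263),(296,266)),('yellow',(383,267),(275,241)),('white',(451,238),(340,292)),('spanner',(363,190),(380,230)),('lid',(255,157),(337,175))]: print(n,*tri(t,a,s,b))
o=bot.get_obs();R=o['ee_rot']
d=np.array([.528,-.249,.20])-o['tcp_pos']
print('tool shift/2cm',(R.T@d/.02).round(2), o['time_s'])
E
```

```text
blue [ 0.4292 -0.2796  0.1342] 0.001
yellow [ 0.4205 -0.1778  0.1337] 0.001
white [ 0.4926 -0.3548  0.102 ] 0.0012
spanner [ 0.6616 -0.1488  0.0735] 0.0721
lid [0.7334 0.1652 0.0652] 0.0043
tool shift/2cm [ 23.02 -13.29   0.04] 0.3
```

Request:
{"fn": "move_arm", "kwargs": {"deltas": [0.4,1,-0.58,0,0,0.4,1,-0.58,0,0,0.4,1,-0.58,0,0,0.4,1,-0.58,0,0,0.4,1,-0.58,0,0]}}

```text
time_s: 0.72
tcp_pos: [0.2229, -0.5303, 0.201]
ee_rot: [[0.976, 0.22, -0.0], [0.22, -0.976, 0.0], [0.0, -0.0, -1.0]]
contact_force: [-0.0, 0.4, 0.4]
width: 0.051
finger_force: 0.0
```

Request:
{"fn": "move_arm", "kwargs": {"deltas": [0.4,1,-0.58,0,0,0.4,1,-0.58,0,0,0.4,1,-0.58,0,0,0.4,1,-0.58,0,0,0.4,1,-0.58,0,0]}}

```text
time_s: 1.13
tcp_pos: [0.3077, -0.4517, 0.201]
ee_rot: [[0.976, 0.22, 0.0], [0.22, -0.976, -0.0], [0.0, 0.0, -1.0]]
contact_force: [0.2, -0.2, -0.2]
width: 0.0513
finger_force: 0.0
```

Request:
{"fn": "move_arm", "kwargs": {"deltas": [0.4,1,-0.58,0,0,0.4,1,-0.58,0,0,0.4,1,-0.58,0,0,0.4,1,-0.58,0,0,0.4,1,-0.58,0,0]}}

```text
time_s: 1.55
tcp_pos: [0.3925, -0.3731, 0.2011]
ee_rot: [[0.976, 0.22, 0.0], [0.22, -0.976, -0.0], [0.0, 0.0, -1.0]]
contact_force: [0.1, -0.3, -0.2]
width: 0.0511
finger_force: 0.0
```

Request:
{"fn": "move_arm", "kwargs": {"deltas": [0.4,1,-0.58,0,0,0.4,1,-0.58,0,0,0.4,1,-0.58,0,0,0.4,1,-0.58,0,0,0.4,1,-0.58,0,0]}}

```text
time_s: 1.97
tcp_pos: [0.4773, -0.2946, 0.201]
ee_rot: [[0.976, 0.22, 0.0], [0.22, -0.976, -0.0], [0.0, 0.0, -1.0]]
contact_force: [0.7, -0.0, -0.6]
width: 0.0513
finger_force: 0.0
```

Request:
{"fn": "move_arm", "kwargs": {"deltas": [0.4,1,-0.58,0,0,0.4,1,-0.56,0,0,0.4,0.8,-0.45,0,0,0.4,0,0,0,0,0.4,0,0,0,0]}}

```text
time_s: 2.38
tcp_pos: [0.5248, -0.2511, 0.2007]
ee_rot: [[0.975, 0.222, -0.0], [0.222, -0.975, 0.0], [-0.0, -0.0, -1.0]]
contact_force: [0.1, -0.1, 0.2]
width: 0.0516
finger_force: 0.0
```

```bash
cat > d.py <<'E'
from h import *
import sys
o=bot.get_obs();R=o['ee_rot'];d=np.array([float(x) for x in sys.argv[1:4]])-o['tcp_pos']
print('shift/2cm',(R.T@d/.02).round(2),'tcp',o['tcp_pos'].round(4),'F',o['contact_force'].round(1),'w',round(o['width'],4),'ff',o['finger_force'],'t',o['time_s']);print(R.round(3))
E
python3 d.py .528 -.249 .125
```

```text
shift/2cm [ 0.18 -0.06  3.79] tcp [ 0.5248 -0.2511  0.2007] F [ 0.1 -0.1  0.2] w 0.0516 ff 0.0 t 2.3833
[[ 0.975  0.222 -0.   ]
 [ 0.222 -0.975  0.   ]
 [-0.    -0.    -1.   ]]
```

Request:
{"fn": "move_arm", "kwargs": {"deltas": [0.4,0.18,-0.06,1,0,0.4,0,0,1,0,0.4,0,0,1,0,0.4,0,0,0.8,0,0.4,0,0,0,0]}}

```text
time_s: 2.8
tcp_pos: [0.5244, -0.2507, 0.1217]
ee_rot: [[0.976, 0.218, -0.006], [0.218, -0.976, 0.001], [-0.005, -0.003, -1.0]]
contact_force: [-0.8, 0.2, -0.7]
width: 0.0508
finger_force: 0.0
```

```bash
python3 d.py .528 -.249 .073; python3 - <<'E'
from h import *
t=cap('top');s=cap('side')
r=lambda i,x,y,w,h,k:cv2.resize(i[y:y+h,x:x+w],None,fx=k,fy=k,interpolation=cv2.INTER_CUBIC)
cv2.imwrite('pics/g.png',np.hstack([r(t['image'],370,190,80,80,5),r(s['image'],290,225,80,80,5)]))
E
```

```text
shift/2cm [ 0.21 -0.04  2.44] tcp [ 0.5244 -0.2507  0.1217] F [-0.8  0.2 -0.7] w 0.0508 ff 0.0 t 2.8
[[ 0.976  0.218 -0.006]
 [ 0.218 -0.976  0.001]
 [-0.005 -0.003 -1.   ]]
```

View pics/g.png

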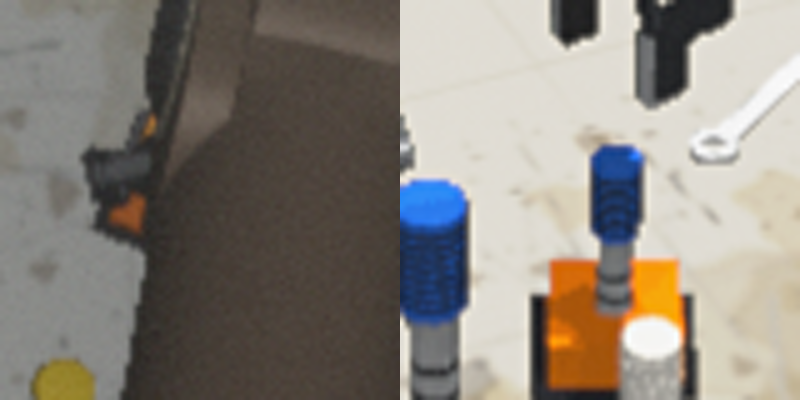

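The fingers straddle the head: fingertips are at crop (575,40) and (655,100), with the head at (617,160). Descending now.

Request:
{"fn": "move_arm", "kwargs": {"deltas": [0.4,0.2,0,0.9,0,0.4,0,0,0.9,0,0.4,0,0,0.6,0,0.4,0,0,0,0,0.4,0,0,0,0]}}

```text
time_s: 3.32
tcp_pos: [0.5313, -0.2496, 0.0775]
ee_rot: [[0.976, 0.22, -0.0], [0.22, -0.976, -0.0], [-0.0, 0.0, -1.0]]
contact_force: [-0.6, -1.0, -0.6]
width: 0.0512
finger_force: 0.0
```

```bash
python3 d.py .528 -.249 .073; python3 - <<'E'
from h import *
s=cap('side');print(proj(s,[bot.get_obs()['tcp_pos'],[.528,-.249,.11]]))
E
```

```text
shift/2cm [-0.16 -0.06  0.22] tcp [ 0.5313 -0.2496  0.0775] F [-0.6 -1.  -0.6] w 0.0512 ff 0.0 t 3.3167
[[ 0.976  0.22  -0.   ]
 [ 0.22  -0.976 -0.   ]
 [-0.     0.    -1.   ]]
[[335.2 266.9]
 [333.7 255.5]]
```

Request:
{"fn": "move_arm", "kwargs": {"deltas": [0.4,-0.16,-0.06,0.1,0,0.4,0,0,0,0,1,0,0,0,0,1,0,0,0,0,1,0,0,0,0]}}

```text
time_s: 3.78
tcp_pos: [0.5287, -0.249, 0.0758]
ee_rot: [[0.976, 0.22, 0.001], [0.22, -0.976, -0.001], [0.001, 0.001, -1.0]]
contact_force: [-0.6, 0.2, 3.1]
width: 0.0198
finger_force: 58.6
```

Request:
{"fn": "move_arm", "kwargs": {"deltas": [1,0,0,0,0,1,0,0,0,0,1,0,0,0,0,1,0,0,0,0]}}

```text
time_s: 4.12
tcp_pos: [0.5288, -0.2489, 0.0758]
ee_rot: [[0.975, 0.22, 0.002], [0.22, -0.975, -0.001], [0.001, 0.001, -1.0]]
contact_force: [-0.4, -0.1, 6.0]
width: 0.0198
finger_force: 58.6
```

```bash
python3 d.py .528 -.249 .073
```

```text
shift/2cm [-0.04 -0.    0.14] tcp [ 0.5288 -0.2489  0.0758] F [-0.4 -0.1  6. ] w 0.0198 ff 58.56887876987457 t 4.1167
[[ 0.975  0.22   0.002]
 [ 0.22  -0.975 -0.001]
 [ 0.001  0.001 -1.   ]]
```

Request:
{"fn": "move_arm", "kwargs": {"deltas": [1,0,0,-0.5,0,1,0,0,-0.7,0,1,0,0,-0.9,0,1,0,0,-1,0,1,0,0,-1,0]}}

```text
time_s: 4.53
tcp_pos: [0.5275, -0.2485, 0.1579]
ee_rot: [[0.975, 0.22, -0.001], [0.22, -0.975, 0.001], [-0.001, -0.001, -1.0]]
contact_force: [0.2, 0.2, -1.2]
width: 0.0196
finger_force: 58.7
```

Request:
{"fn": "move_arm", "kwargs": {"deltas": [1,0,0,-0.8,0,1,0,0,-0.6,0,1,0,0,0,0,1,0,0,0,0]}}

```text
time_s: 4.87
tcp_pos: [0.5281, -0.2488, 0.1852]
ee_rot: [[0.976, 0.22, 0.001], [0.22, -0.976, -0.0], [0.001, 0.0, -1.0]]
contact_force: [-0.5, 0.5, -0.7]
width: 0.0194
finger_force: 58.7
```

```bash
python3 d.py .4537 -.008 .185; python3 - <<'E'
from h import *
s=cap('side')
cv2.imwrite('pics/l.png',cv2.resize(s['image'][190:310,230:390],None,fx=4,fy=4,interpolation=cv2.INTER_CUBIC))
E
```

```text
shift/2cm [ -0.98 -12.56   0.  ] tcp [ 0.5281 -0.2488  0.1852] F [-0.5  0.5 -0.7] w 0.0194 ff 58.737643361091614 t 4.8667
[[ 0.976  0.22   0.001]
 [ 0.22  -0.976 -0.   ]
 [ 0.001  0.    -1.   ]]
```

View pics/l.png

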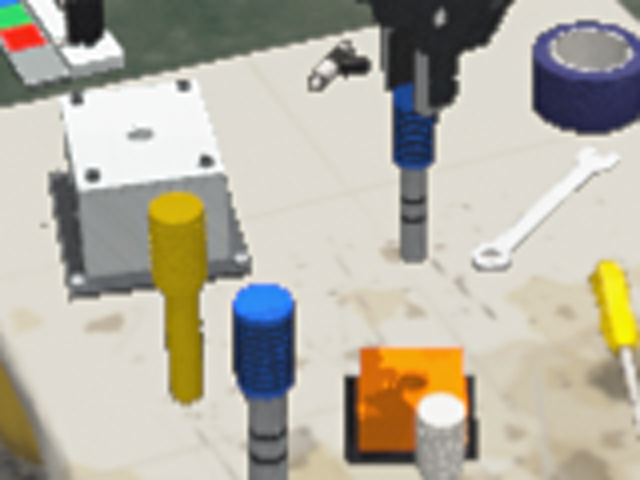

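The gauge is held upright. Its tip is at crop (413,258) and the bore mouth at (140,134). I'll check the tip height for slip.

```bash
python3 - <<'E'
from h import *
s=cap('side');o=bot.get_obs();p=o['tcp_pos']
print(proj(s,[[p[0],p[1],z] for z in(.10,.1154,.1794,.2194,p[2])]))
q=lambda X,Y:((X+.5)/4-.5+230,(Y+.5)/4-.5+190)
print('obs tip',q(413,258),'headbottom',q(413,166),'bore side',onz(s,*q(140,134),.074),proj(s,[[.4537,-.008,.074]]),'obs',q(140,134))
print('screws',np.mean([onz(s,*q(X,Y),.079) for X,Y in[(77,98),(184,86),(207,160),(92,175)]],0))
E
```

```text
[[333.2 259.1]
 [333.3 253.4]
 [333.6 228.7]
 [333.8 212.5]
 [333.7 226.9]]
obs tip (332.875, 254.125) headbottom (332.875, 231.125) bore side [ 0.4488 -0.011   0.074 ] [[266.1 222.1]] obs (264.625, 223.125)
screws [ 0.448575 -0.012525  0.079   ]
```

Request:
{"fn": "move_arm", "kwargs": {"deltas": [1,0,-0.6,0,0,1,0,-1,0,0,1,0,-1,0,0,1,0,-1,0,0,1,0,-1,0,0]}}

```text
time_s: 5.38
tcp_pos: [0.5067, -0.157, 0.1839]
ee_rot: [[0.975, 0.22, -0.002], [0.22, -0.975, 0.001], [-0.002, -0.001, -1.0]]
contact_force: [0.8, 0.7, -1.0]
width: 0.019
finger_force: 58.8
```

Request:
{"fn": "move_arm", "kwargs": {"deltas": [1,0,-1,0,0,1,0,-1,0,0,1,0,-1,0,0,1,-0.3,-1,0,0,1,-0.3,-1,0,0]}}

```text
time_s: 5.8
tcp_pos: [0.4728, -0.0621, 0.184]
ee_rot: [[0.975, 0.221, -0.002], [0.221, -0.975, 0.001], [-0.002, -0.001, -1.0]]
contact_force: [0.6, 1.3, -1.0]
width: 0.0197
finger_force: 58.8
```

Request:
{"fn": "move_arm", "kwargs": {"deltas": [1,-0.3,-1,0,0,1,-0.1,-1,0,0,1,0,-0.8,0.5,0,1,0,0,0.3,0,1,0,0,0,0]}}

```text
time_s: 6.22
tcp_pos: [0.4523, -0.0102, 0.1674]
ee_rot: [[0.975, 0.222, -0.003], [0.222, -0.975, -0.0], [-0.003, -0.001, -1.0]]
contact_force: [-0.6, -1.5, -2.0]
width: 0.0196
finger_force: 58.8
```

Request:
{"fn": "move_arm", "kwargs": {"deltas": [1,0,0,0,0,1,0,0,0,0]}}

```text
time_s: 6.38
tcp_pos: [0.454, -0.0119, 0.1689]
ee_rot: [[0.976, 0.219, -0.0], [0.219, -0.976, -0.0], [-0.0, 0.0, -1.0]]
contact_force: [0.2, -0.3, -0.5]
width: 0.0198
finger_force: 58.8
```

```bash
python3 d.py .4527 -.0085 .160; python3 - <<'E'
from h import *
s=cap('side')
t=cap('top')
r=lambda i,x,y,w,h,k:cv2.resize(i[y:y+h,x:x+w],None,fx=k,fy=k,interpolation=cv2.INTER_CUBIC)
cv2.imwrite('pics/b.png',np.hstack([r(s['image'],225,170,80,100,5),r(t['image'],280,200,80,100,5)]))
p=bot.get_obs()['tcp_pos']
print(proj(s,[[p[0],p[1],p[2]-.0704],[.4527,-.0085,.074]]))
E
```

```text
shift/2cm [-0.03 -0.18  0.44] tcp [ 0.454  -0.0119  0.1689] F [ 0.2 -0.3 -0.5] w 0.0198 ff 58.81001830101013 t 6.3833
[[ 0.976  0.219 -0.   ]
 [ 0.219 -0.976 -0.   ]
 [-0.     0.    -1.   ]]
[[266.2 214.5]
 [265.8 222.3]]
```

View pics/b.png

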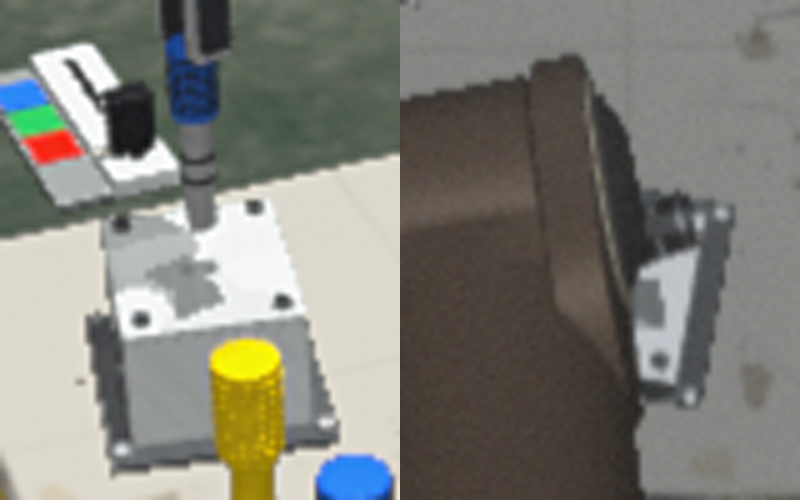

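The tip hangs about 24 mm over the block with its lower end at crop (203,222). The bore lies near (200,266), in the hand's shadow. The screws are at (122,222), (254,207), (282,300) and (141,318).

```bash
python3 - <<'E'
from h import *
s=cap('side'); q=lambda X,Y:((X+.5)/5-.5+225,(Y+.5)/5-.5+170)
p=bot.get_obs()['tcp_pos']; tp=q(203,222); w=onz(s,*tp,p[2]-.0698)
b=w-p; print('tip est',w,'bias',b)
m=np.mean([onz(s,*q(X,Y),.079) for X,Y in[(122,222),(254,207),(282,300),(141,318)]],0)
print('bore by screws',m,'debiased',m-b); print(onz(s,264.6,223.1,.074)-b)
E
```

```text
tip est [ 0.4524 -0.0095  0.0993] bias [-0.00180998  0.00233131 -0.0698224 ]
bore by screws [ 0.448525 -0.011925  0.079   ] debiased [ 0.45033498 -0.01425631  0.1488224 ]
[ 0.45060998 -0.01313131  0.1438224 ]
```

Request:
{"fn": "move_arm", "kwargs": {"deltas": [1,-0.08,-0.09,0.4,0,1,0,0,0.4,0,1,0,0,0.2,0,1,0,0,0.1,0,1,0,0,0,0]}}

```text
time_s: 6.95
tcp_pos: [0.4515, -0.0098, 0.1462]
ee_rot: [[0.975, 0.22, -0.001], [0.22, -0.975, 0.0], [-0.001, -0.0, -1.0]]
contact_force: [-0.3, -0.8, -1.5]
width: 0.0196
finger_force: 58.8
```

Request:
{"fn": "move_arm", "kwargs": {"deltas": [1,0,0,0.05,0,1,0,0,0.05,0,1,0,0,0.05,0,1,0,0,0,0,1,0,0,0,0]}}

```text
time_s: 7.37
tcp_pos: [0.4521, -0.0098, 0.1441]
ee_rot: [[0.976, 0.22, 0.0], [0.22, -0.976, -0.0], [0.0, 0.0, -1.0]]
contact_force: [0.1, -0.2, -1.0]
width: 0.0193
finger_force: 58.8
```

Request:
{"fn": "move_arm", "kwargs": {"deltas": [1,0,0,0.05,0,1,0,0,0.05,0,1,0,0,0,0,1,0,0,0,0]}}

```text
time_s: 7.7
tcp_pos: [0.452, -0.0098, 0.1419]
ee_rot: [[0.975, 0.22, -0.0], [0.22, -0.975, -0.0], [-0.0, -0.0, -1.0]]
contact_force: [-0.9, 0.2, -1.3]
width: 0.0196
finger_force: 58.8
```

Request:
{"fn": "move_arm", "kwargs": {"deltas": [1,0,0,0.05,0,1,0,0,0,0,1,0,0,0,0]}}

```text
time_s: 7.95
tcp_pos: [0.452, -0.0096, 0.141]
ee_rot: [[0.975, 0.22, 0.0], [0.22, -0.975, 0.0], [0.0, -0.0, -1.0]]
contact_force: [-1.0, 0.5, 1.3]
width: 0.0196
finger_force: 58.9
```

Request:
{"fn": "move_arm", "kwargs": {"deltas": [1,0,0,0.05,0,1,0,0,0,0,1,0,0,0,0]}}

```text
time_s: 8.2
tcp_pos: [0.4519, -0.0097, 0.1399]
ee_rot: [[0.975, 0.22, -0.0], [0.22, -0.975, 0.0], [-0.0, -0.0, -1.0]]
contact_force: [0.3, 1.3, -0.6]
width: 0.0195
finger_force: 58.8
```

Request:
{"fn": "move_arm", "kwargs": {"deltas": [1,0,0,0.05,0,1,0,0,0.05,0,1,0,0,0,0]}}

```text
time_s: 8.45
tcp_pos: [0.4519, -0.0098, 0.1378]
ee_rot: [[0.975, 0.22, -0.0], [0.22, -0.975, 0.0], [-0.0, -0.0, -1.0]]
contact_force: [0.3, 0.4, -0.9]
width: 0.0197
finger_force: 58.8
```

Request:
{"fn": "move_arm", "kwargs": {"deltas": [1,0,0,0.05,0,1,0,0,0.05,0,1,0,0,0,0]}}

```text
time_s: 8.7
tcp_pos: [0.4519, -0.0098, 0.1358]
ee_rot: [[0.975, 0.22, -0.0], [0.22, -0.975, 0.0], [-0.0, -0.0, -1.0]]
contact_force: [0.7, 1.2, -0.4]
width: 0.0195
finger_force: 58.8
```

Request:
{"fn": "move_arm", "kwargs": {"deltas": [1,0,0,0.05,0,1,0,0,0.05,0,1,0,0,0.05,0,1,0,0,0.05,0,1,0,0,0,0]}}

```text
time_s: 9.12
tcp_pos: [0.4519, -0.0098, 0.1317]
ee_rot: [[0.976, 0.22, -0.0], [0.22, -0.976, 0.0], [-0.0, -0.0, -1.0]]
contact_force: [0.1, 1.4, -0.8]
width: 0.0195
finger_force: 58.8
```

Request:
{"fn": "move_arm", "kwargs": {"deltas": [1,0,0,0.05,0,1,0,0,0.05,0,1,0,0,0,0]}}

```text
time_s: 9.37
tcp_pos: [0.4519, -0.0098, 0.1298]
ee_rot: [[0.975, 0.22, -0.0], [0.22, -0.975, -0.0], [-0.0, -0.0, -1.0]]
contact_force: [-0.5, 2.3, -1.1]
width: 0.0195
finger_force: 58.8
```

Request:
{"fn": "move_arm", "kwargs": {"deltas": [1,0,0,0.05,0,1,0,0,0.05,0,1,0,0,0,0]}}

```text
time_s: 9.62
tcp_pos: [0.4519, -0.0098, 0.1278]
ee_rot: [[0.975, 0.22, -0.0], [0.22, -0.975, -0.0], [-0.0, -0.0, -1.0]]
contact_force: [-0.1, 1.9, -1.0]
width: 0.0193
finger_force: 58.8
```

Request:
{"fn": "move_arm", "kwargs": {"deltas": [1,0,0,0.05,0,1,0,0,0.05,0,1,0,0,0,0]}}

```text
time_s: 9.87
tcp_pos: [0.4519, -0.0098, 0.1258]
ee_rot: [[0.976, 0.22, -0.0], [0.22, -0.976, -0.0], [-0.0, -0.0, -1.0]]
contact_force: [0.1, 0.6, 0.0]
width: 0.0195
finger_force: 58.8
```

Request:
{"fn": "move_arm", "kwargs": {"deltas": [1,0,0,0.05,0,1,0,0,0.05,0,1,0,0,0,0]}}

```text
time_s: 10.12
tcp_pos: [0.4531, -0.0097, 0.1248]
ee_rot: [[0.975, 0.22, 0.002], [0.22, -0.975, 0.0], [0.002, 0.0, -1.0]]
contact_force: [-0.5, 2.2, 6.3]
width: 0.0198
finger_force: 59.9
```

Request:
{"fn": "move_arm", "kwargs": {"deltas": [1,0,0,0.05,0,1,0,0,0.05,0,1,0,0,0,0]}}

```text
time_s: 10.37
tcp_pos: [0.4533, -0.0096, 0.123]
ee_rot: [[0.975, 0.22, 0.003], [0.22, -0.975, 0.0], [0.003, 0.001, -1.0]]
contact_force: [-0.3, 1.6, 7.1]
width: 0.0195
finger_force: 60.2
```

Request:
{"fn": "move_arm", "kwargs": {"deltas": [1,0,0,0.03,0,1,0,0,0,0]}}

```text
time_s: 10.53
tcp_pos: [0.4534, -0.0096, 0.1225]
ee_rot: [[0.975, 0.22, 0.003], [0.22, -0.975, -0.0], [0.003, 0.001, -1.0]]
contact_force: [-0.2, 1.5, 8.8]
width: 0.0196
finger_force: 60.2
```

Request:
{"fn": "move_arm", "kwargs": {"deltas": [1,0,0,0.03,0,1,0,0,0,0]}}

```text
time_s: 10.7
tcp_pos: [0.4534, -0.0096, 0.1219]
ee_rot: [[0.975, 0.22, 0.003], [0.22, -0.975, 0.0], [0.003, 0.001, -1.0]]
contact_force: [-0.4, 1.4, 9.3]
width: 0.0196
finger_force: 60.2
```

Request:
{"fn": "move_arm", "kwargs": {"deltas": [1,0,0,0.03,0,1,0,0,0,0]}}

```text
time_s: 10.87
tcp_pos: [0.4534, -0.0096, 0.1213]
ee_rot: [[0.975, 0.22, 0.003], [0.22, -0.975, 0.0], [0.003, 0.001, -1.0]]
contact_force: [-0.5, 1.9, 8.8]
width: 0.0195
finger_force: 60.2
```

Request:
{"fn": "move_arm", "kwargs": {"deltas": [1,0,0,0.03,0,1,0,0,0,0]}}

```text
time_s: 11.03
tcp_pos: [0.4534, -0.0096, 0.1207]
ee_rot: [[0.975, 0.22, 0.003], [0.22, -0.975, 0.0], [0.003, 0.001, -1.0]]
contact_force: [-0.8, 1.9, 9.2]
width: 0.0192
finger_force: 60.2
```

Request:
{"fn": "move_arm", "kwargs": {"deltas": [1,0,0,0.03,0,1,0,0,0,0]}}

```text
time_s: 11.2
tcp_pos: [0.4534, -0.0095, 0.1201]
ee_rot: [[0.975, 0.22, 0.003], [0.22, -0.975, 0.0], [0.003, 0.001, -1.0]]
contact_force: [-1.3, 1.4, 10.3]
width: 0.0195
finger_force: 60.2
```

Request:
{"fn": "move_arm", "kwargs": {"deltas": [1,0,0,0.03,0,1,0,0,0,0]}}

```text
time_s: 11.37
tcp_pos: [0.4537, -0.0095, 0.1197]
ee_rot: [[0.975, 0.22, 0.003], [0.22, -0.975, 0.0], [0.003, 0.001, -1.0]]
contact_force: [-0.6, 2.3, 10.7]
width: 0.0197
finger_force: 60.4
```

Request:
{"fn": "move_arm", "kwargs": {"deltas": [1,0,0,0.03,0,1,0,0,0,0]}}

```text
time_s: 11.53
tcp_pos: [0.454, -0.0094, 0.1194]
ee_rot: [[0.975, 0.22, 0.004], [0.22, -0.975, 0.0], [0.004, 0.001, -1.0]]
contact_force: [-1.0, 2.8, 13.7]
width: 0.0196
finger_force: 60.8
```

Request:
{"fn": "move_arm", "kwargs": {"deltas": [1,0,0,0.03,0,1,0,0,0,0]}}

```text
time_s: 11.7
tcp_pos: [0.4544, -0.0094, 0.1192]
ee_rot: [[0.975, 0.22, 0.005], [0.22, -0.975, 0.0], [0.005, 0.001, -1.0]]
contact_force: [0.1, 2.0, 16.6]
width: 0.0195
finger_force: 61.1
```

Request:
{"fn": "move_arm", "kwargs": {"deltas": [1,0,0,0.03,0,1,0,0,0,0]}}

```text
time_s: 11.87
tcp_pos: [0.4548, -0.0093, 0.1189]
ee_rot: [[0.975, 0.22, 0.006], [0.22, -0.975, 0.0], [0.006, 0.001, -1.0]]
contact_force: [-1.0, 1.7, 18.4]
width: 0.0194
finger_force: 61.5
```

The force climbs from 10.7 to 18.4 N within 0.8 mm, so the tip is on the solid bottom. I'll ease off, release and rise.

Request:
{"fn": "move_arm", "kwargs": {"deltas": [1,0,0,-0.06,0,1,0,0,0,0,0.4,0,0,0,0,0.4,0,0,0,0,0.4,0,0,0,0]}}

```text
time_s: 12.28
tcp_pos: [0.4518, -0.0102, 0.1176]
ee_rot: [[0.976, 0.22, -0.0], [0.22, -0.976, -0.0], [-0.0, 0.0, -1.0]]
contact_force: [0.7, -0.0, -0.4]
width: 0.0513
finger_force: 0.0
```

Request:
{"fn": "move_arm", "kwargs": {"deltas": [0.4,0,0,0,0,0.4,0,0,-0.3,0,0.4,0,0,-0.7,0,0.4,0,0,-1,0,0.4,0,0,-1,0]}}

```text
time_s: 12.7
tcp_pos: [0.4514, -0.0098, 0.1784]
ee_rot: [[0.975, 0.22, -0.002], [0.22, -0.975, 0.0], [-0.002, -0.001, -1.0]]
contact_force: [0.9, 0.7, -0.0]
width: 0.0513
finger_force: 0.0
```

Request:
{"fn": "move_arm", "kwargs": {"deltas": [0.4,0,0,-1,0,0.4,0,0,-1,0,0.4,0,0,0,0,0.4,0,0,0,0]}}

```text
time_s: 13.03
tcp_pos: [0.4526, -0.0099, 0.2188]
ee_rot: [[0.976, 0.22, 0.002], [0.22, -0.976, -0.0], [0.002, 0.001, -1.0]]
contact_force: [-0.2, -0.4, -0.4]
width: 0.0516
finger_force: 0.0
```

```bash
python3 d.py .4818 .2153 .21; python3 - <<'E'
from h import *
s=cap('side')
cv2.imwrite('pics/r.png',cv2.resize(s['image'][160:260,210:310],None,fx=6,fy=6,interpolation=cv2.INTER_CUBIC))
b=[.4535,-.0095]
print(proj(s,[b+[z] for z in(.074,.074-.0243+.03,.074-.0243+.042,.074-.0243+.064,.074-.0243+.104)]))
E
```

```text
shift/2cm [  3.9  -10.66   0.44] tcp [ 0.4526 -0.0099  0.2188] F [-0.2 -0.4 -0.4] w 0.0516 ff 0.0 t 13.0333
[[ 0.976  0.22   0.002]
 [ 0.22  -0.976 -0.   ]
 [ 0.002  0.001 -1.   ]]
[[266.2 222.4]
 [266.1 220.5]
 [265.8 216.5]
 [265.3 209. ]
 [264.3 195. ]]
```

View pics/r.png

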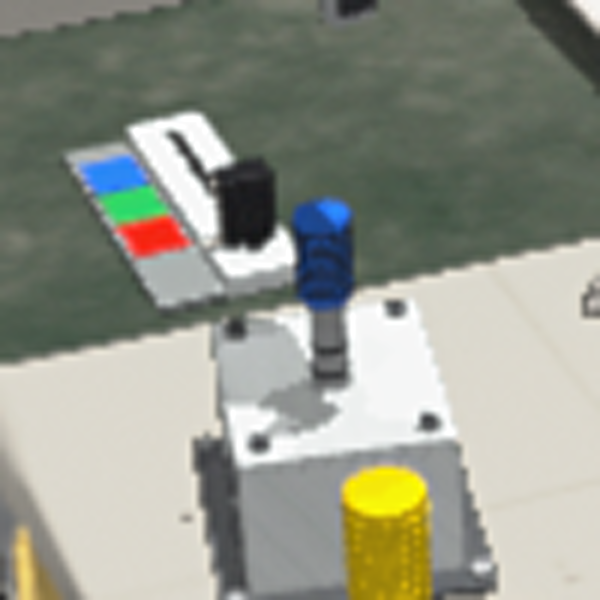

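Two black rings show above the block, at crop (328,352) and (330,374), so the field is red (0.040). The gauge stands upright. Next I move over the tally grip.

Request:
{"fn": "move_arm", "kwargs": {"deltas": [0.4,0.4,-1,0,0,0.4,0.4,-1,0,0,0.4,0.4,-1,0,0,0.4,0.4,-1,0,0,0.4,0.4,-1,0,0]}}

```text
time_s: 13.5
tcp_pos: [0.4683, 0.0973, 0.2166]
ee_rot: [[0.976, 0.22, -0.002], [0.22, -0.976, -0.0], [-0.002, -0.0, -1.0]]
contact_force: [-0.0, 0.3, 0.3]
width: 0.0511
finger_force: 0.0
```

Request:
{"fn": "move_arm", "kwargs": {"deltas": [0.4,0.4,-1,0,0,0.4,0.4,-1,0,0,0.4,0.4,-1,0,0,0.4,0.4,-1,0,0,0.4,0.3,-1,0,0]}}

```text
time_s: 13.92
tcp_pos: [0.4837, 0.2031, 0.2164]
ee_rot: [[0.976, 0.22, -0.002], [0.22, -0.976, -0.001], [-0.002, 0.0, -1.0]]
contact_force: [0.8, 0.0, -0.7]
width: 0.0513
finger_force: 0.0
```

Request:
{"fn": "move_arm", "kwargs": {"deltas": [0.4,0,-0.66,0,0,0.4,0,0,1,0.7,0.4,0,0,1,0.8,0.4,0,0,1,0.7,0.4,0,0,0,0]}}

```text
time_s: 14.33
tcp_pos: [0.4783, 0.2138, 0.1531]
ee_rot: [[1.0, -0.001, -0.007], [-0.001, -1.0, -0.003], [-0.007, 0.003, -1.0]]
contact_force: [0.1, -1.9, -0.8]
width: 0.0512
finger_force: 0.0
```

Request:
{"fn": "move_arm", "kwargs": {"deltas": [0.4,0,0,1,0,0.4,0,0,0,0,0.4,0,0,0,0]}}

```text
time_s: 14.58
tcp_pos: [0.4805, 0.215, 0.1374]
ee_rot: [[1.0, 0.004, -0.002], [0.004, -1.0, -0.001], [-0.002, 0.001, -1.0]]
contact_force: [0.5, 1.0, 0.6]
width: 0.0512
finger_force: 0.0
```

```bash
python3 d.py .482 .2153 .027; python3 - <<'E'
from h import *
s=cap('side')
cv2.imwrite('pics/y.png',cv2.resize(s['image'][130:250,180:300],None,fx=5,fy=5,interpolation=cv2.INTER_CUBIC))
E
```

```text
shift/2cm [ 0.09 -0.02  5.52] tcp [0.4805 0.215  0.1374] F [0.5 1.  0.6] w 0.0512 ff 0.0 t 14.5833
[[ 1.     0.004 -0.002]
 [ 0.004 -1.    -0.001]
 [-0.002  0.001 -1.   ]]
```

View pics/y.png

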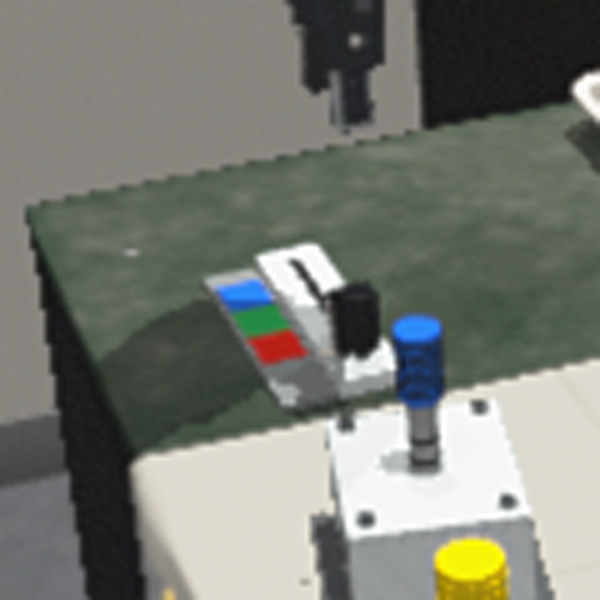

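The fingers at (350,105) stand over the black grip at (355,320), and the pointer is at the parking end below red. Descending to grasp.

Request:
{"fn": "move_arm", "kwargs": {"deltas": [0.4,0.05,0,0.9,0,0.4,0,0,0.9,0,0.4,0,0,0.9,0,0.4,0,0,0.7,0,0.4,0,0,0,0]}}

```text
time_s: 15.05
tcp_pos: [0.4814, 0.2147, 0.0686]
ee_rot: [[1.0, 0.002, -0.002], [0.002, -1.0, -0.001], [-0.002, 0.001, -1.0]]
contact_force: [-0.8, -0.2, 1.3]
width: 0.0512
finger_force: 0.0
```

Request:
{"fn": "move_arm", "kwargs": {"deltas": [0.4,0,0,0.5,0,0.4,0,0,0.5,0,0.4,0,0,0.5,0,0.4,0,0,0.4,0,0.4,0,0,0,0]}}

```text
time_s: 15.47
tcp_pos: [0.4813, 0.2148, 0.0302]
ee_rot: [[1.0, 0.002, -0.002], [0.002, -1.0, -0.001], [-0.002, 0.001, -1.0]]
contact_force: [-1.1, -0.6, -0.3]
width: 0.0512
finger_force: 0.0
```

Request:
{"fn": "move_arm", "kwargs": {"deltas": [0.4,0,0,0,0,1,0,0,0,0,1,0,0,0,0,1,0,0,0,0,1,0,0,0,0]}}

```text
time_s: 15.88
tcp_pos: [0.4824, 0.2154, 0.0321]
ee_rot: [[1.0, 0.002, 0.001], [0.002, -1.0, 0.0], [0.001, -0.0, -1.0]]
contact_force: [-0.9, 0.4, -0.6]
width: 0.0029
finger_force: 0.0
```

```bash
python3 d.py .482 .2548 .027
```

```text
shift/2cm [-0.02 -1.97  0.26] tcp [0.4824 0.2154 0.0321] F [-0.9  0.4 -0.6] w 0.0029 ff 0.0 t 15.8833
[[ 1.     0.002  0.001]
 [ 0.002 -1.     0.   ]
 [ 0.001 -0.    -1.   ]]
```

The fingers closed on nothing, so I need a look.

```bash
python3 - <<'E'
from h import *
s=cap('side');t=cap('top')
r=lambda i,x,y,w,h,k:cv2.resize(i[y:y+h,x:x+w],None,fx=k,fy=k,interpolation=cv2.INTER_CUBIC)
cv2.imwrite('pics/z.png',np.hstack([r(s['image'],205,155,80,80,5),r(t['image'],185,210,80,80,5)]))
o=bot.get_obs();p=o['tcp_pos'];print(proj(s,[p]),proj(t,[p]),o['width'],o['finger_force'])
E
```

```text
[[251.6 194.4]] [[239.1 247. ]] 0.00022725761487109455 0.0
```

View pics/z.png

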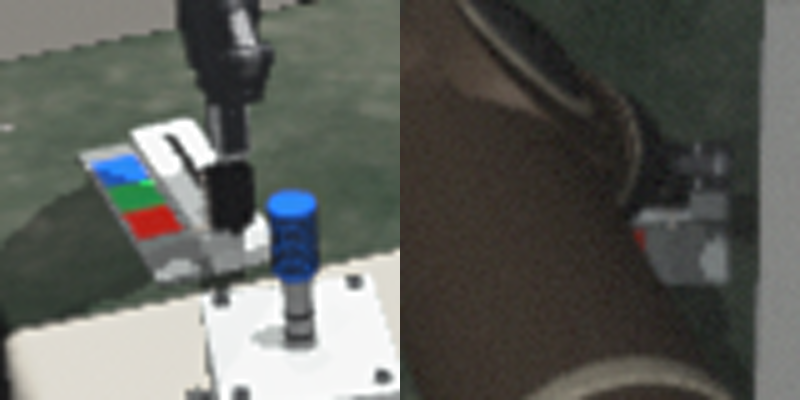

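The closed fingers stand behind or at the grip: the grip is at crop (230,195), whole and unmoved, with the fingers directly above it. I'll work out the grip's true position by projecting its box.

```bash
python3 - <<'E'
from h import *
s=cap('side');t=cap('top')
def box(c,x,y):
    P=[[x+a*.014,y+b*.010,z] for a in(-1,1) for b in(-1,1) for z in(.0145,.0545)]
    q=proj(c,P); return q.min(0),q.max(0)
for x in(.465,.482,):
  for y in(.185,.20,.215): print(x,y,'side',*box(s,x,y),'top',*box(t,x,y))
# dark mask blobs in the original pictures
for f,(x0,y0,w,h) in{'side0':(235,175,35,40),'top0':(225,230,30,30)}.items():
    g=cv2.imread('pics/'+f+'.png').max(2)[y0:y0+h,x0:x0+w]
    n,l,st,ce=cv2.connectedComponentsWithStats((g<50).astype('uint8'))
    print(f,[(st[i]+[x0,y0,0,0,0]).tolist() for i in range(1,n) if st[i][4]>20])
I=cv2.imread('pics/top0.png').max(2); print(I[236:262,228:254])
E
```

```text
0.465 0.185 side [242.7 191. ] [255.1 208.2] top [244.3 247.5] [254.6 258.4]
0.465 0.2 side [241.2 188.7] [253.5 205.8] top [238.9 247.6] [249.4 258.4]
0.465 0.215 side [239.8 186.4] [252.  203.4] top [233.5 247.7] [244.2 258.5]
0.482 0.185 side [248.4 189.8] [260.7 207. ] top [244.3 241.3] [254.7 252.3]
0.482 0.2 side [246.9 187.5] [259.1 204.5] top [239.  241.4] [249.5 252.4]
0.482 0.215 side [245.4 185.3] [257.5 202.2] top [233.6 241.5] [244.3 252.4]
side0 [[247, 189, 9, 12, 84]]
top0 [[238, 243, 5, 8, 27]]
[[ 58  58  56  59  57  59  59  61  63  59  59  63  58  63  61  59  63  60
   63  59  61  63  57  62  58  57]
 [ 62  58  55  55  60  64  61  66  60  55  59  59  60  62  60  62  60  65
   61  61  56  60  59  59  58  62]
 [ 60  58  61  60  61  60  58  58  62  55  57  57  63  61  67  63  65  69
   69  67  68  64  62  62  63  63]
 [ 67  64  67  64  68  66  67  67  65  63  68  72  76  81  83  90  93  95
  103 104 103  83  68  62  60  62]
 [124 124 126 127 126 122 103  98  96  85  99 103 126 134 138 145 152 154
  163 157 157 126  80  62  64  63]
 [187 185 187 185 184 159 126 118 113  
[... 1550 characters left out ...]
30 132 134
  133 133 130 122  76  60  59  62]
 [151 146 143 147 141 125 120 125 127 125 132 133 129 129 127 132 132 131
  128 132 129 127  81  58  58  64]
 [181 181 180 184 176 139 125 128 129 127 129 128 128 130 129 130 130 128
  130 128 130 129  88  58  56  65]
 [184 186 181 187 180 151 128 126 129 124 130 128 130 127 130 129 133 130
  133 131 132 126  89  65  61  63]
 [185 186 184 184 181 162 133 125 129 131 127 128 128 126 128 131 133 131
  132 131 132 130  93  61  61  63]
 [183 187 182 187 183 164 132 129 127 129 132 128 130 129 132 128 132 130
  130 130 133 129  92  63  64  63]
 [185 185 183 186 181 164 132 126 128 130 128 128 130 131 130 132 130 128
  132 127 128 125  94  64  58  61]]
```

```bash
python3 - <<'E'
from h import *
np.set_printoptions(linewidth=200)
a=cv2.imread('pics/side0.png').max(2);s=cap('side');b=s['image'].max(2)
print(a[180:206,240:262]);print(b[180:206,240:262])
o=bot.get_obs();print(o['tcp_pos'],o['joint_pos'],o['contact_force'],o['width'])
p=o['tcp_pos'];print(proj(s,[p+[dx,dy,0] for dx in(-.011,.011) for dy in(-.014,.014)]))
E
```

```text
[[252 250 251 255 214 117  99 105 107 108 109 111 107 110 112 112 111 108 110 111 111 114]
 [253 250 248 250 255 183 107 106 108 109 110 110 108 110 111 110 111 114 115 111 110 111]
 [201 253 249 248 251 239 142 107 109 110 110 110 110 113 111 111 115 116 116 111 110 108]
 [103 244 252 248 249 253 227 131 108 110 109 109 108 108 112 114 116 116 114 112 111 111]
 [ 64 148 255 250 248 249 255 199 114 105 107 105 110 112 116 117 115 110 110 113 114 109]
 [107  82 213 254 250 248 251 252 161 109 106 103 106 106 111 111 110 105 105 103 105 105]
 [233 107  94 216 253 251 253 255 223 122  86  77  76  70 102 106 105 102 103 103 105 106]
 [255 163  57 130 255 255 229 205 139  68  51  51  53  53  78 105 109 105 107 107 108 109]
 [252 213  92  79 192 162  91  75  60  51  51  52  54  53  56  77 107 110 110 108 110 108]
 [249 254 203  93  78  98  52  48  54  55  61  63  59  52  45  60 109 111 110 111 110 107]
 [248 250 255 191  93 164  80  49  59  41  36  39  37  35  35  56 109 112 111 115 110 107]
 [248 248 251 248 132 114  56  30  37  35  34  35  31  32  32  54 109 108 108 108 109 107]
 [249 24
[... 3176 characters left out ...]
]
 [129 117 123 132 139 140 137 108  87  88 101  58  46 102 236 237 236 238 208  94  76 102]
 [112 114 113 114 123 145 162 134 127 128 129 107 102 140 238 236 234 235 198  79  57  87]
 [104 101 102 102 103 125 136 131 129 128 129 127 123 143 237 236 231 231 198  84  68 108]
 [ 99 101 101 100 100 121 126 130 130 129 130 129 126 147 239 233 189 167 156  99 101 105]
 [ 99 100 100  99 100 110 121 131 132 134 140 140 136 138 166 165 157 157 156  88  98  70]]
[0.4822838  0.21534471 0.03189924] [-0.18081952  0.50042689 -0.42395809  1.96706057  0.29907858  0.73445931 -2.35177002] [ 0.45227934 -0.60481466  0.47861148] 0.00022981427521268498
[[249.4 197.4]
 [246.6 193. ]
 [256.6 195.8]
 [253.7 191.5]]
```

The grip hasn't moved: its pixels are identical in both pictures. Background shows between the fingertips (ending at row 184.5) and the grip top, so the real finger ends are about 25 mm above the reported TCP. The gauge lift picture shows the same offset. I'll open, go 15 mm lower and close again.

Request:
{"fn": "move_arm", "kwargs": {"deltas": [0.4,0,0,0,0,0.4,0,0,0,0,0.4,0,0,0,0,0.4,0,0,0,0,0.4,0,0,0,0]}}

```text
time_s: 16.55
tcp_pos: [0.4822, 0.2153, 0.0318]
ee_rot: [[1.0, 0.002, -0.0], [0.002, -1.0, -0.0], [-0.0, 0.0, -1.0]]
contact_force: [-0.1, -0.5, -0.7]
width: 0.0512
finger_force: 0.0
```

Request:
{"fn": "move_arm", "kwargs": {"deltas": [0.4,0,0,0.3,0,0.4,0,0,0.3,0,0.4,0,0,0.2,0,0.4,0,0,0,0,0.4,0,0,0,0]}}

```text
time_s: 16.97
tcp_pos: [0.4818, 0.2152, 0.0152]
ee_rot: [[1.0, 0.002, -0.001], [0.002, -1.0, -0.0], [-0.001, 0.0, -1.0]]
contact_force: [0.3, 0.6, 0.3]
width: 0.0509
finger_force: 0.0
```

Request:
{"fn": "move_arm", "kwargs": {"deltas": [1,0,0,0,0,1,0,0,0,0,1,0,0,0,0,1,0,0,0,0,1,0,0,0,0]}}

```text
time_s: 17.38
tcp_pos: [0.4824, 0.2157, 0.0163]
ee_rot: [[1.0, 0.002, 0.001], [0.002, -1.0, 0.0], [0.001, -0.0, -1.0]]
contact_force: [-1.5, 0.7, 4.8]
width: 0.0179
finger_force: 59.8
```

Request:
{"fn": "move_arm", "kwargs": {"deltas": [1,0,-0.3,0,0,1,0,-0.4,0,0,1,0,-0.4,0,0,1,0,-0.4,0,0,1,0,-0.3,0,0]}}

```text
time_s: 17.8
tcp_pos: [0.4817, 0.2517, 0.0162]
ee_rot: [[1.0, 0.002, -0.0], [0.002, -1.0, -0.001], [-0.0, 0.001, -1.0]]
contact_force: [-3.2, -1.4, 8.7]
width: 0.0179
finger_force: 60.2
```

Request:
{"fn": "move_arm", "kwargs": {"deltas": [1,0,-0.15,0,0,1,0,0,0,0,1,0,0,0,0]}}

```text
time_s: 18.05
tcp_pos: [0.4816, 0.2555, 0.0163]
ee_rot: [[1.0, 0.003, -0.0], [0.003, -1.0, 0.001], [-0.0, -0.001, -1.0]]
contact_force: [-3.5, 1.8, 6.7]
width: 0.0178
finger_force: 60.0
```

Now I'll release, rise, back off and look.

Request:
{"fn": "move_arm", "kwargs": {"deltas": [0.4,0,0,0,0,0.4,0,0,0,0,0.4,0,0,0,0,0.4,0,0,0,0,0.4,0,0,-0.3,0]}}

```text
time_s: 18.47
tcp_pos: [0.4816, 0.2537, 0.021]
ee_rot: [[1.0, 0.001, -0.002], [0.001, -1.0, -0.001], [-0.002, 0.001, -1.0]]
contact_force: [-0.6, -0.5, -0.8]
width: 0.051
finger_force: 0.0
```

Request:
{"fn": "move_arm", "kwargs": {"deltas": [0.4,0,0,-0.7,0,0.4,0,0,-1,0,0.4,0,0,-1,0,0.4,0,0,-1,0,0.4,0,0,-1,0]}}

```text
time_s: 18.88
tcp_pos: [0.482, 0.2542, 0.1171]
ee_rot: [[1.0, 0.002, -0.0], [0.002, -1.0, -0.0], [-0.0, 0.0, -1.0]]
contact_force: [0.3, 0.5, -0.7]
width: 0.0512
finger_force: 0.0
```

Request:
{"fn": "move_arm", "kwargs": {"deltas": [0.4,0,0,-1,0,0.4,0,0,-1,0,0.4,0,0,-1,0,0.4,0,0,0,0,0.4,0,0,0,0]}}

```text
time_s: 19.3
tcp_pos: [0.4828, 0.2546, 0.1772]
ee_rot: [[1.0, 0.002, 0.002], [0.002, -1.0, 0.001], [0.002, -0.001, -1.0]]
contact_force: [0.3, -0.6, -0.2]
width: 0.0514
finger_force: 0.0
```

```bash
python3 d.py .48 .25 .2; python3 - <<'E'
from h import *
s=cap('side')
cv2.imwrite('pics/f.png',cv2.resize(s['image'][160:260,210:310],None,fx=6,fy=6,interpolation=cv2.INTER_CUBIC))
E
```

```text
shift/2cm [-0.14  0.23 -1.14] tcp [0.4828 0.2546 0.1772] F [ 0.3 -0.6 -0.2] w 0.0514 ff 0.0 t 19.3
[[ 1.     0.002  0.002]
 [ 0.002 -1.     0.001]
 [ 0.002 -0.001 -1.   ]]
```

View pics/f.png

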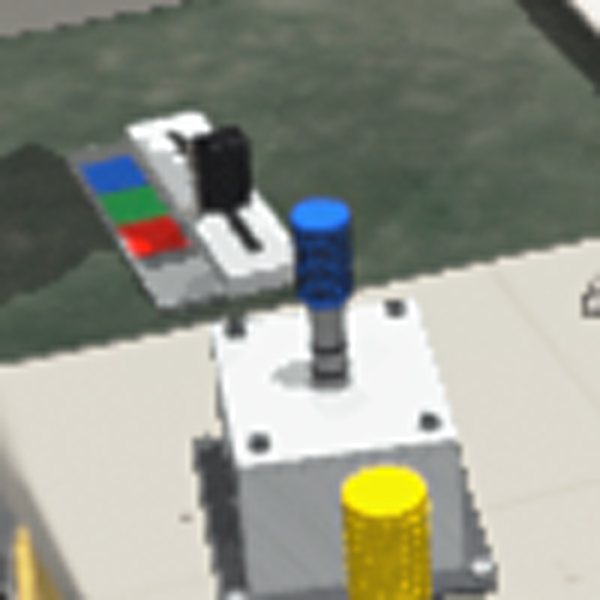

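The gauge stands upright with two rings showing, at crop (328,350) and (330,374). The grip, with its base at (222,207), stands abreast of the red field at (155,237), having moved about 39 mm. The gripper is clear of everything.

```bash
python3 -c "
from cell import bot
print(bot.finish_job())"
```

```text
the job is handed in; nothing more can be done
None
```

The job is handed in (no verdict came back): the gauge stands on the bore's solid bottom, about 24 mm deep, after a peak push of about 18 N. Two rings show, so I slid the tally's grip to the middle of the red field.

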